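# Centre the spare bridge and draw the sanding beam from its box

## Task

Get ready to dress the spare bridge: first lay the black bridge flat on the white stage plate, centred between the two brass stops on the red cross with its length running from stop to stop, and let go of it. Then take the orange sanding beam out of the half-decked wooden box, tilting it up through the short opening because it is longer than the opening, and finish while holding it in the gripper, level, right side up and still, with its middle right above the bridge and about 10 cm over it, touching nothing else. Leave the other things on the table where they are.

Things in the scene. Friction and masses are not known exactly. Their poses are not given: they have to be found in the camera images.
- bridge: Black nylon instrument bridge, a bar 70 long (x) x 20 wide (y) x 10 mm high, with a ridge 50 x 5 x 3 mm on top (13 mm high in all) and four white dots; 30 g. Origin: centre of its underside, z up. Starts loose, flat on the table.
- plate: White stage plate 160 (x) x 90 (y) x 12 mm thick, fixed to the table. Origin: centre of its underside; upper face at z = 12 mm. Two brass stops on it at x = +52 and -52 mm, each 12 (x) x 44 (y) x 14 mm high, 92 mm clear between them. A thin red cross marks the centre, where the bridge belongs with its x axis along the plate's (either way round).
- box: Pale wooden box fixed to the table, outside 230 (x) x 116 (y) x 62 mm high, its -x end nearer the robot. Origin: centre of its underside. Walls and floor 8 mm thick: inside x -107..107, y -50..50 mm, inner floor at z = 8 mm. A fixed darker deck covers the -x end of its top; the rest is open. The +x end wall is only 54 mm high, the others 62 mm.
- beam: Orange sanding beam, black face underneath: straight bar 190 (x) x 16 (y) x 22 mm high, 50 to 95 g. Origin: centre of its underside, z up. Starts flat on the box's inner floor, nearly along the box, -x end under the deck. To get it out, raise the +x end about 0.3 rad about the hidden end, draw it out along its own length by 80 mm or more, then lift it away.
- deck_edge (a point): Middle of the lower edge of the deck's rim, where the opening begins: at x = -28, z = 54 mm in the box's frame. The deck is 8 mm thick; from here the opening runs 135 mm to the +x end wall and is 100 mm wide.
- beam_a (a point): Underside of the beam's +x end (the end seen in the opening), 95 mm from its origin.
- beam_b (a point): Underside of the beam's -x end (the end under the deck), 95 mm from its origin.
- harmonica: Bystander: chrome harmonica, 28 x 102 (y) x 25 mm high, loose. Origin: centre of its underside.
- frog: Bystander: green ceramic frog figurine, about 75 x 80 x 70 mm high, loose. Origin: underside.
- clamp: Bystander: grey plastic spring clip of a music stand, 74 x 26 x 34 mm high, loose. Origin: underside.
- small_box: Bystander: the smaller nesting wooden box, shut by its sliding lid, 150 (x) x 80 x 45 mm high, loose. Origin: underside.
- box_lid: Bystander: the larger box's sliding lid, a brown panel 132 (x) x 98 x 6 mm lying on the table, loose. Origin: underside.

How it is judged:
By the outcome, as a careful person would: the job done as asked, in the order asked, and still so for the second after the job is handed in, while the arm keeps its last pose, push and grip.
It also fails if it takes over 58 s, if anything falls off the work surface, if the arm or the gripper's body presses on something with over 40 N, if the wrist force passes 120 N, or if a joint passes its speed limit or range.

## Robot

A 6-joint arm with a two-finger parallel gripper is mounted at the origin on the work surface. World frame = base frame: x ahead of the robot, y to its left, z up, the work surface at z = 0. Lengths are in m, angles in rad, forces in N, time in s.
With the tool pointing down it reaches from about 0.275 to 0.75 m from the base axis. Payload 10.2 kg.
Tool frame: the origin (TCP) lies on the centre line of the jaws, within the pads' length; the fingertips stand 19 mm ahead of it and the grasp point (between the pads) is the TCP; z points along the fingers, y is the line along which they close (so a half turn about z gives the same grasp; the last joint's range is limited). The gripper opens to 85 mm and grips with 20 to 120 N. Pads are 22 mm wide; open, the fingers measure 114 mm over their backs; the gripper's body (76 mm by 85 mm) begins 54 mm behind the grasp point. The pads swing forward as they close: fully open they stand 13 mm farther back than shut.
Start: joints at [1.002, 0.313, 1.498, -0, 1.331, -0.223], TCP at [0.178, 0.494, 0.25] pointing down, gripper open.
Joint ranges: [-2.94, 2.94], [-0.97, 2.17], [0.19, 2.56], [-1.23, 4.37], [0.02, 3.11], [-2.88, 2.88]. Speed limits (rad/s): [2.39, 2.39, 3.01, 3.14, 3.14, 3.14].

## Interface

Orientations are given as a 3x3 rotation matrix whose columns are the frame's x, y, z axes.
In Python, from rig import manip gives the robot as it stands.
- The arm moves only by the tool steer_hand, called after "Emit:" as name(argument=value, ...) on one line, values as JSON. Schema: {"type":"object","properties":{"ticks":{"type":"object","properties":{"tx":{"type":"array","items":{"type":"number"},"minItems":1,"maxItems":20},"ty":{"type":"array","items":{"type":"number"},"minItems":1,"maxItems":20},"tz":{"type":"array","items":{"type":"number"},"minItems":1,"maxItems":20},"yaw":{"type":"array","items":{"type":"number"},"minItems":1,"maxItems":20}},"additionalProperties":false,"required":["tx","ty","tz","yaw"]},"jaw":{"type":"number"},"grip_n":{"type":"number"},"only":{"type":"string"},"quiet":{"type":"boolean"},"lines":{"type":"string"}},"required":["ticks"],"additionalProperties":false}. ticks is an object with one list for each field, all of the same length, 1 to 20, a row being the entries at one place: tx, ty, tz (the shift in m), yaw (a turn about the tool's z in rad); each row is the pose to reach, as a shift and turn from the pose commanded when the call began, along the tool's axes at that moment; what a row does not reach only later rows make up. A row lasts 1/12 s, in which the tool goes at most 0.0417 m and 0.125 rad, less where a joint would pass 70% of its speed; a pose out of reach is approached as far as the arm can. jaw is the finger opening in m, set as the call begins (left out keeps the last). The fingers move at their own pace and stop on an object; grip_n is the grip in N (left out, the last holds). Time passes only in rows, so rows that do not move let the fingers close. The tool returns the time, the measured TCP pose, the force, the opening and the grip force at its end. only (a regular expression) keeps the lines of the reply that match it, lines (a string "A,B") keeps lines A to B, and quiet returns only ok. Input that does not fit is refused with a message, and nothing moves.
- manip.sense(): the state, without advancing time (a new reading comes with each control period).
- manip.snapshot(name): name is "scene" or "top" or "wrist"; returns the picture (420x560x3 uint8, blue, green, red); there is no depth.
- manip.calibration(name): a dict with "fx", "fy", "cx", "cy" (pixels), "pose" (4x4, takes a point from camera to world coordinates). Camera axes: x right, y up, looking along -z (the intrinsics and any distortion apply to the point x, -y, -z); pixel columns grow to the right and rows downward; lengths in m; the calibration is good to about 2 mm. A picture is of the moment at which its call begins: read the wrist's pose just before it. calibration takes no time and is no camera call; for the wrist camera it gives the pose at the moment of the call.
- manip.hand_in(): hands the job in; it is judged then, once.
The state is a dict: "time": time; "joints": joint angles; "joint_vel": joint speeds; "tau": joint torques, N m; "tool_pos": TCP position; "eef_rot": TCP orientation; "force": force on the tool from outside, world axes, zero at the start; "torque": the same for the moment, N m; "grip_width": finger opening in m; "grip_force": force on a finger pad.
Only numpy, scipy, OpenCV 4.12 (cv2) and the standard library are available. Lean on these libraries where they do the work, as an engineer would, in place of code of your own. Each camera call takes 0.05 s, during which the arm holds its last target. There are 200 camera calls.

## Working session

There is one attempt and no reset: what is moved stays moved. The work goes in short steps, Python scripts to look and compute and a tool call to move; the robot and the scene stay as the last step left them, time stands still between calls to the robot, and variables do not carry over. Pictures are saved under pics/ and viewed, at most 11 in all, crops included, and the job is handed in when it is done.

```bash
ls; mkdir -p pics; python3 - <<'E'
from rig import manip
import cv2,numpy as np
for n in("scene","top"):
    cv2.imwrite(f"pics/{n}0.png",manip.snapshot(n)); c=manip.calibration(n); print(n,{k:(np.round(v,4).tolist() if k=="pose" else v) for k,v in c.items()})
s=manip.sense(); print(s["time"],s["tool_pos"],np.round(s["eef_rot"],3).tolist())
E
```

```text
pics
rig.py
scene {'fx': 391.5155076917201, 'fy': 391.5155076917201, 'cx': 276.13507867611116, 'cy': 214.75196661977085, 'pose': [[-0.5964, -0.6496, 0.4715, 1.164], [0.8026, -0.4736, 0.3628, 0.4314], [-0.0124, 0.5947, 0.8038, 1.0481], [0.0, 0.0, 0.0, 1.0]]}
top {'fx': 485.35237807101146, 'fy': 485.35237807101146, 'cx': 273.7771765243786, 'cy': 204.87858823941002, 'pose': [[0.005, 0.9973, -0.0729, 0.525], [-0.9999, 0.0057, 0.0088, 0.0117], [0.0092, 0.0729, 0.9973, 1.29], [0.0, 0.0, 0.0, 1.0]]}
0.1 [0.17785525 0.49374644 0.24980497] [[-0.941, 0.339, -0.001], [0.339, 0.941, -0.001], [0.0, -0.001, -1.0]]
```

View pics/top0.png

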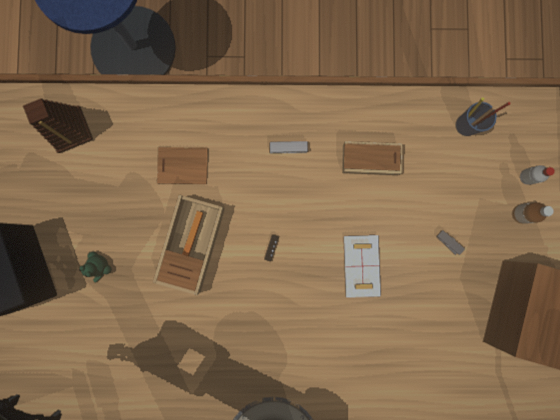

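View pics/scene0.png

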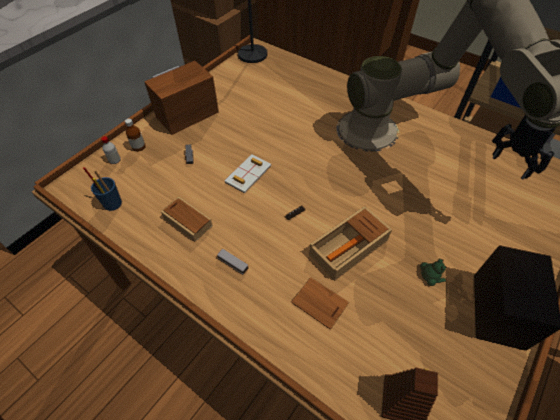

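Top view: the box is at about (190,245) with the orange beam at (193,230), the bridge at (272,247), and the plate at (362,265) with its stops at (362,246) and (364,286). The frog (95,265), lid (183,165), harmonica (288,147), small box (373,158) and clamp (450,242) are clear of the route. The scene view shows the bridge at (295,212), the beam at (343,248) and the plate at (248,173). Next I'll measure coarsely from these two views.

```bash
cat > h.py <<'E'
import cv2,numpy as np
from rig import manip
def rays(c,uv):
    uv=np.atleast_2d(uv).astype(float); P=np.array(c["pose"])
    d=np.c_[(uv[:,0]-c["cx"])/c["fx"],-(uv[:,1]-c["cy"])/c["fy"],-np.ones(len(uv))]@P[:3,:3].T
    return P[:3,3],d
def plane(c,uv,z):
    o,d=rays(c,uv); return o+d*((z-o[2])/d[:,2])[:,None]
def tri(c1,u1,c2,u2):
    o1,d1=rays(c1,u1);o2,d2=rays(c2,u2);d1=d1[0];d2=d2[0]
    t=np.linalg.lstsq(np.c_[d1,-d2],o2-o1,rcond=None)[0]
    a=o1+d1*t[0];b=o2+d2*t[1]; return (a+b)/2,np.linalg.norm(a-b)
def masks(im):
    h=cv2.cvtColor(im,cv2.COLOR_BGR2HSV); H,S,V=cv2.split(h)
    return dict(orange=((H>=3)&(H<=14)&(S>185)&(V>120)),brass=((H>=15)&(H<=24)&(S>140)&(V>130)),
      white=((S<45)&(V>150)),black=(V<45),red=(((H<8)|(H>172))&(S>90)&(V>120)))
def blobs(m,roi=None,amin=8):
    m=m.astype(np.uint8)*255
    if roi: z=np.zeros_like(m); x0,y0,x1,y1=roi; z[y0:y1,x0:x1]=m[y0:y1,x0:x1]; m=z
    cs,_=cv2.findContours(m,cv2.RETR_EXTERNAL,cv2.CHAIN_APPROX_NONE)
    out=[]
    for k in cs:
        f=np.zeros_like(m);cv2.drawContours(f,[k],-1,255,-1);M=cv2.moments(f,True)
        if M["m00"]>=amin: out.append((M["m00"],np.array([M["m10"],M["m01"]])/M["m00"],k))
    return sorted(out,key=lambda t:-t[0])
E
python3 - <<'E'
from h import *
R=dict(top=dict(orange=(175,200,215,260),brass=(340,232,385,300),black=(255,230,290,265),white=(335,225,385,300)),
 scene=dict(orange=(315,225,375,270),brass=(220,150,275,195),black=(280,200,310,225),white=(220,150,275,195)))
C={};B={}
for n in R:
    im=cv2.imread(f"pics/{n}0.png");c=C[n]=manip.calibration(n);m=masks(im)
    for k,r in R[n].items():
        b=blobs(m[k],r);B[n,k]=b
        for a,u,kk in b[:3]: print(n,k,a,u.round(1),np.round(cv2.minAreaRect(kk),1) if 0 else cv2.minAreaRect(kk)[1:],plane(C[n],u,.01).round(3))
for k in("orange","black","white"):
    if B["top",k] and B["scene",k]: print(k,tri(C["top"],B["top",k][0][1],C["scene",],0) if 0 else tri(C["top"],B["top",k][0][1],C["scene"],B["scene",k][0][1]))
E
```

```text
top white 2040.0 [361.6 266.1] ((61.14326477050781, 33.569580078125), 87.87889862060547) [[ 0.459 -0.231  0.01 ]]
scene orange 156.0 [341.9 248.3] ((4.6969428062438965, 32.97782897949219), 55.784297943115234) [[0.539 0.205 0.01 ]]
scene brass 585.0 [247.6 164.6] ((67.60149383544922, 29.138574600219727), 29.05460548400879) [[ 0.434 -0.257  0.01 ]]
scene brass 146.0 [227.3 187.6] ((19.0, 25.0), 90.0) [[ 0.561 -0.245  0.01 ]]
scene brass 22.0 [238.6 178.3] ((9.838699340820312, 1.7888542413711548), 26.56505012512207) [[ 0.504 -0.241  0.01 ]]
scene black 77.0 [294.6 212.8] ((4.287464618682861, 19.207841873168945), 59.03623962402344) [[0.513 0.008 0.01 ]]
scene white 790.0 [247.5 172.3] ((21.418983459472656, 42.71763610839844), 43.7811279296875) [[ 0.463 -0.233  0.01 ]]
white (array([ 0.45998511, -0.23346622,  0.0065743 ]), np.float64(0.004474526450819954))
```

Emit:
steer_hand(ticks={"tx":[-0.04, -0.08, -0.12, -0.15, -0.18, -0.22, -0.25, -0.28, -0.32, -0.35, -0.38, -0.42, -0.45, -0.467, -0.467, -0.467], "ty":[-0.03, -0.06, -0.09, -0.11, -0.13, -0.16, -0.19, -0.21, -0.24, -0.26, -0.28, -0.31, -0.33, -0.346, -0.346, -0.346], "tz":[0, 0, 0, 0, 0, 0, 0, 0, 0, 0, 0, 0, 0, 0, 0, 0], "yaw":[0, 0, 0, 0, 0, 0, 0, 0, 0, 0, 0, 0, 0, 0, 0, 0]}, jaw=0.05)

```text
time: 1.43
tool_pos: [0.5003, 0.0087, 0.2495]
eef_rot: [[-0.94, 0.342, -0.001], [0.342, 0.94, 0.0], [0.002, -0.0, -1.0]]
force: [-0.8, 0.5, 0.2]
grip_width: 0.0501
grip_force: 0.0
```

```bash
python3 - <<'E'
from h import *
c=manip.calibration("wrist"); cv2.imwrite("pics/w1.png",manip.snapshot("wrist"))
import pickle;pickle.dump(c,open("w1.pkl","wb"));print(np.round(c["pose"],3).tolist(),c["fx"],c["cx"],c["cy"])
E
```

```text
[[0.343, -0.901, -0.266, 0.432], [0.939, 0.329, 0.097, 0.033], [-0.0, -0.283, 0.959, 0.373], [0.0, 0.0, 0.0, 1.0]] 306.60049272855116 281.4616262875575 213.8509265485064
```

View pics/w1.png

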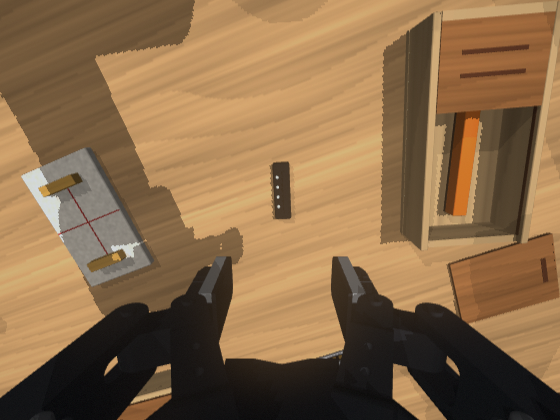

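Wrist view: bridge around (282,190), plate cross at (90,222) with stops at (60,184) and (107,261), beam from about (467,112) to (456,215), deck rim at row ~112. Everything needed is in view.

```bash
cat > meas.py <<'E'
from h import *
def meas(im,c,R,zs=dict(orange=.03,black=.01,brass=.026,red=.012)):
    m=masks(im);o={}
    for k,r in R.items():
        for a,u,kk in blobs(m[k],r,40)[:2]:
            q=cv2.boxPoints(cv2.minAreaRect(kk)); W=plane(c,q,zs[k])
            e=[np.linalg.norm(W[1]-W[0]),np.linalg.norm(W[2]-W[1])]
            l=(W[1]-W[0]) if e[0]>e[1] else (W[2]-W[1])
            o.setdefault(k,[]).append((u,q,W.mean(0)))
            print(k,a,u.round(1),"ctr",plane(c,u,zs[k])[0].round(4),"rectctr",W.mean(0).round(4),"size",np.round(e,4),"ang",round(np.arctan2(l[1],l[0]),3))
            print("   px",q.round(0).tolist(),"W",W[:,:2].round(3).tolist())
    return o
E
python3 - <<'E'
from meas import *
import pickle
c=pickle.load(open("w1.pkl","rb"));im=cv2.imread("pics/w1.png")
hs=cv2.cvtColor(im,cv2.COLOR_BGR2HSV);
for p in((465,140),(60,184),(107,261),(282,170),(277,190),(285,190),(75,200),(88,222)):print(p,hs[p[1],p[0]])
meas(im,c,dict(orange=(435,100,490,230),black=(260,150,305,230),brass=(25,165,140,280),red=(50,180,130,255)))
E
```

```text
(465, 140) [ 15 203 207]
(60, 184) [ 19 164 118]
(107, 261) [ 18 154 121]
(282, 170) [ 14 101  68]
(277, 190) [ 15 102  70]
(285, 190) [ 14 104  71]
(75, 200) [  2 131 107]
(88, 222) [  2 174 110]
orange 1345.0 [465.3 165.5] ctr [0.5444 0.21   0.03  ] rectctr [0.5471 0.2091 0.03  ] size [0.1087 0.0155] ang 2.818
   px [[451.0, 214.0], [465.0, 116.0], [479.0, 118.0], [466.0, 216.0]] W [[0.595, 0.185], [0.492, 0.219], [0.499, 0.233], [0.603, 0.2]]
brass 69.0 [ 44.3 190.8] ctr [ 0.4079 -0.2503  0.026 ] rectctr [ 0.408  -0.2505  0.026 ] size [0.0089 0.0111] ang 0.007
   px [[39.0, 188.0], [45.0, 185.0], [50.0, 193.0], [44.0, 197.0]] W [[0.403, -0.255], [0.402, -0.246], [0.413, -0.246], [0.414, -0.255]]
brass 57.0 [115.7 256.7] ctr [ 0.5097 -0.2131  0.026 ] rectctr [ 0.5096 -0.2126  0.026 ] size [0.0098 0.0095] ang 1.221
   px [[112.0, 253.0], [120.0, 253.0], [120.0, 260.0], [112.0, 260.0]] W [[0.504, -0.215], [0.507, -0.206], [0.515, -0.21], [0.512, -0.22]]
```

```bash
sed -i 's/orange=.*/orange=((H>=6)\&(H<=16)\&(S>190)\&(V>90)),brass=((H>=15)\&(H<=24)\&(S>135)\&(V>75)),/; s/black=(V<45)/black=(V<95)/; s/(S>90)&(V>120))/(S>90)\&(V>70))/' h.py
```

Emit:
steer_hand(ticks={"tx":[0.03, 0.04, 0.04, 0.04, 0.04], "ty":[0, 0, 0, 0, 0], "tz":[0.03, 0.06, 0.08, 0.08, 0.08], "yaw":[0, 0, 0, 0, 0]})

```text
time: 1.9
tool_pos: [0.4621, 0.0246, 0.1707]
eef_rot: [[-0.941, 0.338, -0.001], [0.338, 0.941, 0.0], [0.001, -0.0, -1.0]]
force: [0.4, 0.6, 0.6]
grip_width: 0.0498
grip_force: 0.0
```

```bash
python3 - <<'E'
from meas import *
import pickle
c2=manip.calibration("wrist");i2=manip.snapshot("wrist");cv2.imwrite("pics/w2.png",i2);pickle.dump(c2,open("w2.pkl","wb"))
c=pickle.load(open("w1.pkl","rb"));im=cv2.imread("pics/w1.png")
meas(im,c,dict(orange=(435,100,490,230),black=(260,150,305,230),brass=(25,165,140,280),red=(50,180,130,255)))
E
```

```text
orange 1735.0 [463.9 162.2] ctr [0.5401 0.2092 0.03  ] rectctr [0.5417 0.206  0.03  ] size [0.1156 0.0236] ang 2.808
   px [[444.0, 213.0], [458.0, 108.0], [480.0, 111.0], [465.0, 216.0]] W [[0.591, 0.176], [0.481, 0.214], [0.492, 0.235], [0.603, 0.199]]
black 920.0 [281.4 189.9] ctr [0.5041 0.0063 0.01  ] rectctr [0.5052 0.0061 0.01  ] size [0.0196 0.0692] ang -0.288
   px [[272.0, 163.0], [288.0, 162.0], [291.0, 218.0], [275.0, 219.0]] W [[0.469, 0.007], [0.475, 0.026], [0.541, 0.006], [0.535, -0.014]]
brass 359.0 [106.2 260.3] ctr [ 0.51   -0.2264  0.026 ] rectctr [ 0.51   -0.2265  0.026 ] size [0.0505 0.0122] ang 1.597
   px [[87.0, 263.0], [122.0, 249.0], [126.0, 258.0], [90.0, 272.0]] W [[0.505, -0.251], [0.503, -0.2], [0.515, -0.202], [0.517, -0.253]]
brass 358.0 [ 57.4 185.6] ctr [ 0.4078 -0.2328  0.026 ] rectctr [ 0.408  -0.2334  0.026 ] size [0.0443 0.0113] ang 1.602
   px [[39.0, 188.0], [71.0, 174.0], [76.0, 183.0], [43.0, 198.0]] W [[0.403, -0.255], [0.402, -0.211], [0.413, -0.212], [0.414, -0.256]]
red 150.0 [ 85.  221.9] ctr [ 0.4582 -0.2359  0.012 ] rectctr [ 0.4582 -0.2329  0.012 ] size [0.0637 0.0699] ang 0.809
   px [[50.0, 231.0], [67.0, 188.0], [124.0, 210.0], [107.0, 253.0]] W [[0.454, -0.283], [0.413, -0.234], [0.461, -0.183], [0.505, -0.231]]
```

View pics/w2.png

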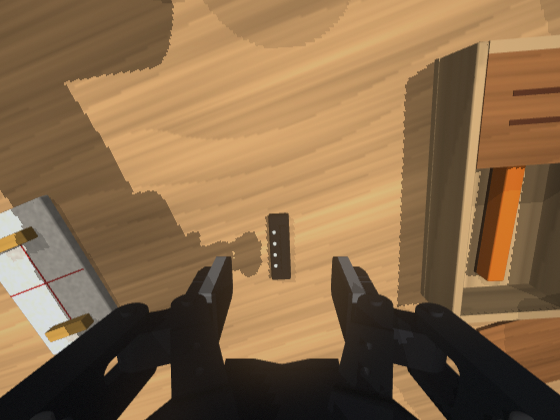

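Second view: bridge at (280,246) and cross at (47,283), with the beam end at (490,280). I'll triangulate the heights from w1 and w2.

```bash
python3 - <<'E'
from meas import *
import pickle
L=[]
for n,R in(("w1",dict(orange=(435,100,490,230),black=(265,150,295,230),red=(50,180,130,255))),("w2",dict(orange=(470,160,530,290),black=(266,205,296,285),red=(10,240,90,320)))):
    c=pickle.load(open(n+".pkl","rb"));im=cv2.imread(f"pics/{n}.png");print(n)
    o=meas(im,c,R) if n=="w2" else meas(im,c,R)
    # top face of the beam: brighter orange
    h=cv2.cvtColor(im,cv2.COLOR_BGR2HSV);r=R["orange"]
    b=blobs((h[...,0]>=10)&(h[...,0]<=17)&(h[...,1]>185)&(h[...,2]>185),r,40)[0]
    q=cv2.boxPoints(cv2.minAreaRect(b[2]));q=q[np.argsort(q[:,1])]
    # cross centre: intersect plate diagonals of red: lines fit via corner mask
    red=masks(im)["red"];x0,y0,x1,y1=R["red"];ys,xs=np.nonzero(red[y0:y1,x0:x1]);P=np.c_[xs+x0,ys+y0].astype(float)
    ln=cv2.HoughLines((red*255).astype(np.uint8)[y0:y1,x0:x1],1,np.pi/360,12)[:,0]
    l1=ln[0];l2=next(l for l in ln if 0.8<abs(l[1]-l1[1])<2.3)
    A=[[np.cos(l[1]),np.sin(l[1])] for l in(l1,l2)];cr=np.linalg.solve(A,[l1[0],l2[0]])+[x0,y0]
    L.append((c,dict(bridge=o["black"][0][0],cross=cr,beamR=q[3] if q[3][0]>q[2][0] else q[2],beamL=q[2] if q[3][0]>q[2][0] else q[3])))
    print({k:v.round(1).tolist() for k,v in L[-1][1].items()},"topface",q.round(0).tolist(),plane(c,q,.03).round(4)[:,:2].tolist())
for k in L[0][1]:
    p,e=tri(L[0][0],L[0][1][k],L[1][0],L[1][1][k]);print(k,p.round(4),"gap",round(e,4))
E
```

```text
w1
orange 1735.0 [463.9 162.2] ctr [0.5401 0.2092 0.03  ] rectctr [0.5417 0.206  0.03  ] size [0.1156 0.0236] ang 2.808
   px [[444.0, 213.0], [458.0, 108.0], [480.0, 111.0], [465.0, 216.0]] W [[0.591, 0.176], [0.481, 0.214], [0.492, 0.235], [0.603, 0.199]]
black 920.0 [281.4 189.9] ctr [0.5041 0.0063 0.01  ] rectctr [0.5052 0.0061 0.01  ] size [0.0196 0.0692] ang -0.288
   px [[272.0, 163.0], [288.0, 162.0], [291.0, 218.0], [275.0, 219.0]] W [[0.469, 0.007], [0.475, 0.026], [0.541, 0.006], [0.535, -0.014]]
red 150.0 [ 85.  221.9] ctr [ 0.4582 -0.2359  0.012 ] rectctr [ 0.4582 -0.2329  0.012 ] size [0.0637 0.0699] ang 0.809
   px [[50.0, 231.0], [67.0, 188.0], [124.0, 210.0], [107.0, 253.0]] W [[0.454, -0.283], [0.413, -0.234], [0.461, -0.183], [0.505, -0.231]]
{'bridge': [281.4, 189.9], 'cross': [87.5, 222.0], 'beamR': [465.29998779296875, 215.6999969482422], 'beamL': [452.1000061035156, 213.89999389648438]} topface [[466.0, 117.0], [479.0, 119.0], [452.0, 214.0], [465.0, 216.0]] [[0.4932, 0.2198], [0.5, 0.2327], [0.5952, 0.1852], [0.6027, 0.1993]]
w2
orange 2941.0 [499.8 226.4] ctr
[... 495 characters left out ...]
6 281.1] ctr [ 0.4577 -0.2324  0.012 ] rectctr [ 0.4586 -0.2333  0.012 ] size [0.0628 0.0678] ang 0.815
   px [[2.0, 293.0], [20.0, 245.0], [88.0, 269.0], [70.0, 318.0]] W [[0.455, -0.282], [0.414, -0.234], [0.461, -0.185], [0.505, -0.232]]
{'bridge': [279.2, 245.7], 'cross': [46.1, 282.8], 'beamR': [502.3999938964844, 282.79998779296875], 'beamL': [486.29998779296875, 279.70001220703125]} topface [[508.0, 166.0], [524.0, 169.0], [486.0, 280.0], [502.0, 283.0]] [[0.4924, 0.22], [0.4998, 0.2326], [0.5956, 0.1848], [0.6042, 0.1988]]
bridge [0.5053 0.0058 0.004 ] gap 0.0001
cross [ 0.4595 -0.2333  0.0117] gap 0.0002
beamR [0.6003 0.1965 0.0349] gap 0.0008
beamL [0.5945 0.1843 0.0314] gap 0.0005
```

Emit:
steer_hand(ticks={"tx":[-0.02, -0.04, -0.0464, -0.0464, -0.0464, -0.0464, -0.0464, -0.0464], "ty":[-0.001, -0.003, -0.0031, -0.0031, -0.0031, -0.0031, -0.0031, -0.0031], "tz":[0.03, 0.06, 0.09, 0.12, 0.14, 0.15, 0.15, 0.15], "yaw":[-0.02, -0.05, -0.05, -0.05, -0.05, -0.05, -0.05, -0.05]}, jaw=0.05)

```text
time: 2.62
tool_pos: [0.506, 0.005, 0.0216]
eef_rot: [[-0.957, 0.291, 0.002], [0.291, 0.957, -0.0], [-0.002, 0.0, -1.0]]
force: [0.2, -0.7, -0.1]
grip_width: 0.0496
grip_force: 0.0
```

Emit:
steer_hand(ticks={"tx":[0, 0, 0, 0, 0, 0], "ty":[0, 0, 0, 0, 0, 0], "tz":[0, 0, 0, 0, 0, 0], "yaw":[0, 0, 0, 0, 0, 0]}, jaw=0.01, grip_n=30)

```text
time: 3.12
tool_pos: [0.5058, 0.0049, 0.0218]
eef_rot: [[-0.957, 0.291, 0.002], [0.291, 0.957, -0.001], [-0.003, 0.0, -1.0]]
force: [-1.5, 0.8, 7.6]
grip_width: 0.0189
grip_force: 30.1
```

Emit:
steer_hand(ticks={"tx":[0, 0, -0.004, -0.008, -0.012, -0.016, -0.02, -0.0245, -0.0245, -0.0245, -0.0245], "ty":[0, 0, -0.04, -0.08, -0.12, -0.16, -0.2, -0.2416, -0.2416, -0.2416, -0.2416], "tz":[-0.03, -0.05, -0.06, -0.06, -0.06, -0.06, -0.06, -0.06, -0.06, -0.06, -0.06], "yaw":[0, 0, -0.06, -0.12, -0.18, -0.24, -0.3, -0.325, -0.325, -0.325, -0.325]})

```text
time: 4.03
tool_pos: [0.458, -0.2329, 0.0807]
eef_rot: [[-1.0, -0.029, 0.0], [-0.029, 1.0, -0.0], [-0.0, -0.0, -1.0]]
force: [-0.5, 0.5, -0.5]
grip_width: 0.0191
grip_force: 29.6
```

```bash
python3 - <<'E'
from meas import *
import pickle
c=manip.calibration("wrist");im=manip.snapshot("wrist");cv2.imwrite("pics/w3.png",im);pickle.dump(c,open("w3.pkl","wb"))
meas(im,c,dict(brass=(100,100,460,420)))
E
```

```text
brass 1530.0 [282.8 162.8] ctr [ 0.4071 -0.2341  0.026 ] rectctr [ 0.4072 -0.234   0.026 ] size [0.0424 0.0115] ang 1.598
   px [[246.0, 153.0], [320.0, 153.0], [320.0, 173.0], [246.0, 173.0]] W [[0.402, -0.255], [0.401, -0.213], [0.412, -0.212], [0.414, -0.255]]
```

View pics/w3.png

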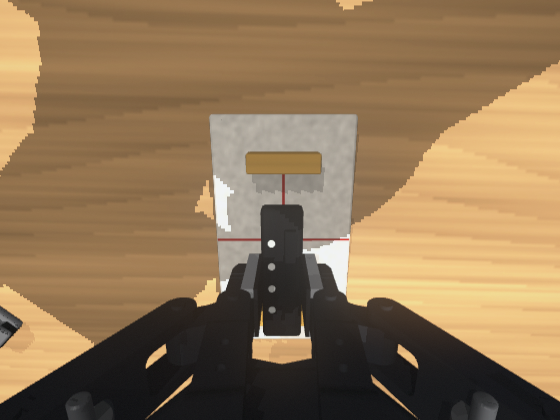

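The bridge is held square: near end edge at row 205, columns 261–303, above the red line at column 283, with the stop at (283,163).

```bash
python3 - <<'E'
from meas import *
import pickle
c=pickle.load(open("w3.pkl","rb"))
e=plane(c,[(282,205)],.069)[0];print("end",e.round(4),"centre x",e[0]+.035*1)
print("line",plane(c,[(283.5,180),(217,240),(349,240)],.012).round(4))
E
```

```text
end [ 0.4209 -0.2343  0.069 ] centre x 0.4558756777162669
line [[ 0.4196 -0.2333  0.012 ]
 [ 0.4615 -0.2767  0.012 ]
 [ 0.4591 -0.1881  0.012 ]]
```

Emit:
steer_hand(ticks={"tx":[-0.0035, -0.0035, -0.0035, -0.0035, -0.0035, -0.0035], "ty":[0.001, 0.001, 0.001, 0.001, 0.001, 0.001], "tz":[0.02, 0.035, 0.043, 0.046, 0.046, 0.046], "yaw":[0, 0, 0, 0, 0, 0]})

```text
time: 4.58
tool_pos: [0.4619, -0.2317, 0.0349]
eef_rot: [[-1.0, -0.03, 0.001], [-0.03, 1.0, -0.001], [-0.001, -0.001, -1.0]]
force: [-0.7, 0.1, -0.8]
grip_width: 0.0187
grip_force: 29.6
```

Emit:
steer_hand(ticks={"tx":[0, 0, 0, 0], "ty":[0, 0, 0, 0], "tz":[0, 0, 0, 0], "yaw":[0, 0, 0, 0]}, jaw=0.045)

```text
time: 4.92
tool_pos: [0.4616, -0.2321, 0.0345]
eef_rot: [[-1.0, -0.029, 0.0], [-0.029, 1.0, -0.0], [-0.0, -0.0, -1.0]]
force: [-0.2, 0.5, -0.0]
grip_width: 0.0453
grip_force: 0.0
```

Emit:
steer_hand(ticks={"tx":[0, 0, 0.02, 0.03, 0.03, 0.03], "ty":[0, 0, 0, 0, 0, 0], "tz":[-0.03, -0.07, -0.11, -0.145, -0.145, -0.145], "yaw":[0, 0, 0, 0, 0, 0]})

```text
time: 5.42
tool_pos: [0.4318, -0.2336, 0.1813]
eef_rot: [[-1.0, -0.029, 0.003], [-0.029, 1.0, -0.003], [-0.003, -0.003, -1.0]]
force: [0.5, 0.8, -1.1]
grip_width: 0.0452
grip_force: 0.0
```

```bash
python3 - <<'E'
from meas import *
import pickle
c=manip.calibration("wrist");im=manip.snapshot("wrist");cv2.imwrite("pics/w4.png",im);pickle.dump(c,open("w4.pkl","wb"))
print(manip.sense()["tool_pos"])
meas(im,c,dict(brass=(200,120,360,420),black=(262,195,304,300)),dict(brass=.026,black=.022))
E
```

```text
[ 0.43143063 -0.23303544  0.17956297]
brass 565.0 [283.  177.5] ctr [ 0.4071 -0.2339  0.026 ] rectctr [ 0.4076 -0.2339  0.026 ] size [0.0419 0.0111] ang 1.599
   px [[260.0, 172.0], [306.0, 172.0], [306.0, 184.0], [260.0, 184.0]] W [[0.403, -0.255], [0.401, -0.213], [0.413, -0.213], [0.414, -0.255]]
brass 407.0 [282.5 278.7] ctr [ 0.5105 -0.2314  0.026 ] rectctr [ 0.5103 -0.2309  0.026 ] size [0.0424 0.0102] ang 1.6
   px [[262.0, 274.0], [304.0, 274.0], [304.0, 283.0], [262.0, 283.0]] W [[0.506, -0.252], [0.505, -0.21], [0.515, -0.209], [0.516, -0.252]]
black 1338.0 [282.6 229.1] ctr [ 0.4587 -0.2328  0.022 ] rectctr [ 0.4602 -0.2328  0.022 ] size [0.018  0.0695] ang 0.037
   px [[273.0, 196.0], [292.0, 196.0], [292.0, 263.0], [273.0, 263.0]] W [[0.426, -0.243], [0.425, -0.225], [0.495, -0.222], [0.495, -0.241]]
```

View pics/w4.png

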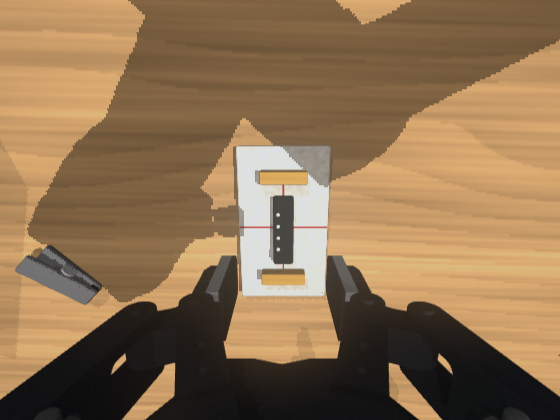

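Bridge at (283,229), between the stops at (283,178) and (283,279), within about 1 mm of the cross and square. Now on to the beam.

Emit:
steer_hand(ticks={"tx":[-0.01, -0.02, -0.03, -0.04, -0.05, -0.06, -0.07, -0.08, -0.09, -0.1, -0.11, -0.1164, -0.1164, -0.1164], "ty":[0.04, 0.08, 0.12, 0.16, 0.2, 0.24, 0.28, 0.32, 0.36, 0.4, 0.43, 0.4433, 0.4433, 0.4433], "tz":[-0.02, -0.02, -0.02, -0.02, -0.02, -0.02, -0.02, -0.02, -0.02, -0.02, -0.02, -0.02, -0.02, -0.02], "yaw":[0.03, 0.06, 0.09, 0.12, 0.16, 0.2, 0.23, 0.26, 0.29, 0.32, 0.35, 0.35, 0.35, 0.35]}, jaw=0.036)

```text
time: 6.63
tool_pos: [0.5344, 0.2139, 0.1974]
eef_rot: [[-0.949, 0.314, -0.003], [0.314, 0.949, -0.001], [0.003, -0.002, -1.0]]
force: [-0.1, -0.5, 0.4]
grip_width: 0.0361
grip_force: 0.0
```

```bash
python3 - <<'E'
from meas import *
import pickle
c=manip.calibration("wrist");im=manip.snapshot("wrist");cv2.imwrite("pics/w5.png",im);pickle.dump(c,open("w5.pkl","wb"))
h=cv2.cvtColor(im,cv2.COLOR_BGR2HSV)
b=blobs((h[...,0]>=10)&(h[...,0]<=17)&(h[...,1]>185)&(h[...,2]>150),(200,60,360,330),40)[0]
q=cv2.boxPoints(cv2.minAreaRect(b[2]));print(b[0],q.round(0).tolist(),plane(c,q,.03).round(4)[:,:2].tolist())
E
```

```text
1641.0 [[275.0, 159.0], [290.0, 159.0], [290.0, 264.0], [275.0, 264.0]] [[0.4934, 0.2199], [0.4979, 0.2333], [0.6008, 0.2001], [0.5959, 0.1852]]
```

View pics/w5.png

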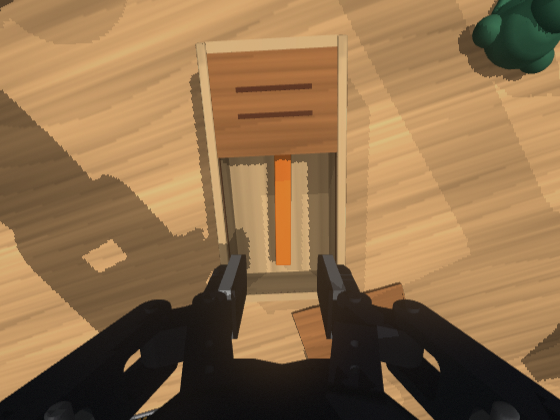

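The beam runs down the middle of the opening, (282,159) to (282,264), with ample room on both sides for the fingers. The lid lies just beyond the +x end.

Emit:
steer_hand(ticks={"tx":[-0.02, -0.0394, -0.0394, -0.0394, -0.0394, -0.0394, -0.0394, -0.0394, -0.0394], "ty":[0, 0, 0, 0, 0, 0, 0, 0, 0], "tz":[0.03, 0.06, 0.1, 0.13, 0.15, 0.16, 0.164, 0.164, 0.164], "yaw":[0, 0, 0, 0, 0, 0, 0, 0, 0]}, jaw=0.036)

```text
time: 7.43
tool_pos: [0.573, 0.2009, 0.0367]
eef_rot: [[-0.949, 0.316, 0.002], [0.316, 0.949, 0.0], [-0.002, 0.001, -1.0]]
force: [-0.5, 0.4, 0.3]
grip_width: 0.0358
grip_force: 0.0
```

Emit:
steer_hand(ticks={"tx":[0, 0, 0, 0, 0], "ty":[0, 0, 0, 0, 0], "tz":[0, 0, 0, 0, 0], "yaw":[0, 0, 0, 0, 0]}, jaw=0.006, grip_n=22)

```text
time: 7.85
tool_pos: [0.573, 0.2012, 0.0367]
eef_rot: [[-0.949, 0.315, 0.002], [0.315, 0.949, 0.0], [-0.002, 0.001, -1.0]]
force: [-1.3, -0.2, 6.6]
grip_width: 0.0157
grip_force: 23.3
```

Emit:
steer_hand(ticks={"tx":[0.0005, 0.001, 0.001], "ty":[0, 0, 0], "tz":[-0.01, -0.02, -0.02], "yaw":[0, 0, 0]})

```text
time: 8.1
tool_pos: [0.5724, 0.2017, 0.058]
eef_rot: [[-0.949, 0.315, 0.004], [0.315, 0.949, 0.001], [-0.004, 0.002, -1.0]]
force: [0.4, -0.2, -0.1]
grip_width: 0.0155
grip_force: 22.4
```

Emit:
steer_hand(ticks={"tx":[0.001, 0.003, 0.005, 0.006, 0.006], "ty":[0, 0, 0, 0, 0], "tz":[-0.008, -0.016, -0.024, -0.03, -0.03], "yaw":[0, 0, 0, 0, 0]})

```text
time: 8.52
tool_pos: [0.5657, 0.2035, 0.0867]
eef_rot: [[-0.949, 0.315, 0.001], [0.315, 0.949, 0.0], [-0.001, 0.001, -1.0]]
force: [0.4, -1.4, -2.0]
grip_width: 0.0152
grip_force: 21.8
```

```bash
python3 - <<'E'
from meas import *
s=manip.sense();print(s["force"].round(1),s["torque"].round(2),s["grip_width"])
im=manip.snapshot("wrist");a=manip.snapshot("scene")
cv2.imwrite("pics/w6.png",np.hstack([cv2.resize(im[:,150:410],(390,570)) [:, :],cv2.resize(a[190:290,300:405],(399,570),interpolation=cv2.INTER_CUBIC)]))
E
```

```text
[ 0.4 -1.4 -2. ] [-0.08 -0.14 -0.01] 0.015227992000950753
```

View pics/w6.png

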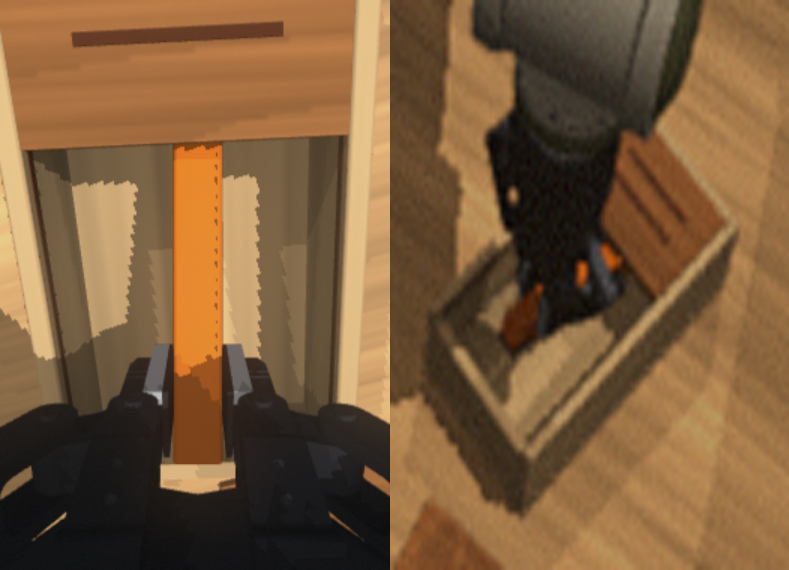

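The beam is firmly between the pads with its +x end up. Its top reaches the deck rim at (198,145) in the left half, so the tilt is about 0.3 rad. Now draw it out along its length.

Emit:
steer_hand(ticks={"tx":[-0.015, -0.03, -0.045, -0.06, -0.075, -0.09, -0.105, -0.105], "ty":[0, 0, 0, 0, 0, 0, 0, 0], "tz":[-0.004, -0.008, -0.0125, -0.017, -0.021, -0.026, -0.031, -0.031], "yaw":[0, 0, 0, 0, 0, 0, 0, 0]})

```text
time: 9.28
tool_pos: [0.6672, 0.1691, 0.1166]
eef_rot: [[-0.949, 0.317, 0.002], [0.317, 0.949, 0.0], [-0.002, 0.001, -1.0]]
force: [-0.1, -0.5, -0.7]
grip_width: 0.0155
grip_force: 21.9
```

```bash
python3 - <<'E'
from meas import *
s=manip.sense();print(s["force"].round(1),s["torque"].round(2),s["grip_width"])
im=manip.snapshot("wrist");a=manip.snapshot("scene")
cv2.imwrite("pics/w7.png",np.hstack([cv2.resize(im[:,150:410],(390,570)) [:, :],cv2.resize(a[190:290,300:405],(399,570),interpolation=cv2.INTER_CUBIC)]))
E
```

```text
[-0.1 -0.5 -0.7] [0.02 0.   0.01] 0.01547066760519595
```

View pics/w7.png

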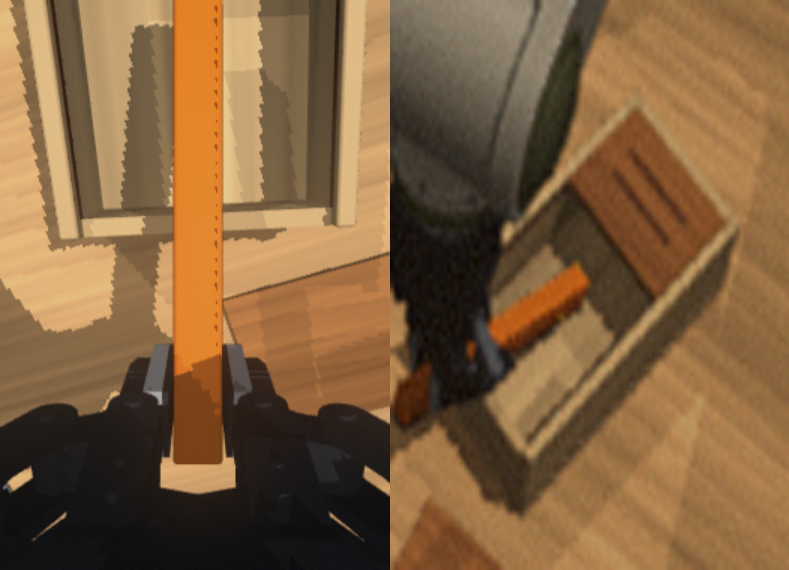

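The beam's back end, at (585,280) in the right half, is now clear of the deck rim. I'll lift it, carry it to clear table, lay it flat there, and regrip it at its middle.

Emit:
steer_hand(ticks={"tx":[0, 0, 0, 0.01, 0.02, 0.03, 0.05, 0.06, 0.075, 0.0888, 0.0888, 0.0888, 0.0888, 0.0888], "ty":[0, 0, 0, -0.03, -0.06, -0.09, -0.12, -0.15, -0.18, -0.208, -0.208, -0.208, -0.208, -0.208], "tz":[-0.03, -0.06, -0.08, -0.08, -0.08, -0.08, -0.08, -0.08, -0.08, -0.08, -0.06, -0.03, -0.01, -0.01], "yaw":[0, 0, 0, -0.05, -0.1, -0.15, -0.2, -0.25, -0.3, -0.35, -0.35, -0.35, -0.35, -0.35]})

```text
time: 10.55
tool_pos: [0.5125, 0.0017, 0.1226]
eef_rot: [[-1.0, -0.029, -0.008], [-0.029, 1.0, 0.002], [0.008, 0.002, -1.0]]
force: [-0.7, -0.1, -1.8]
grip_width: 0.0154
grip_force: 21.9
```

Emit:
steer_hand(ticks={"tx":[0, 0, 0, 0, 0, 0, 0, 0], "ty":[0, 0, 0, 0, 0, 0, 0, 0], "tz":[0.015, 0.03, 0.045, 0.055, 0.065, 0.075, 0.08, 0.08], "yaw":[0, 0, 0, 0, 0, 0, 0, 0]})

```text
time: 11.22
tool_pos: [0.515, 0.0009, 0.0456]
eef_rot: [[-1.0, -0.029, -0.002], [-0.029, 1.0, 0.0], [0.001, 0.0, -1.0]]
force: [-0.7, -0.4, -0.3]
grip_width: 0.0152
grip_force: 22.1
```

Emit:
steer_hand(ticks={"tx":[0, 0, 0, 0, 0, 0], "ty":[0, 0, 0, 0, 0, 0], "tz":[0.005, 0.009, 0.013, 0.016, 0.018, 0.018], "yaw":[0, 0, 0, 0, 0, 0]})

```text
time: 11.72
tool_pos: [0.5156, 0.0008, 0.0291]
eef_rot: [[-1.0, -0.029, 0.0], [-0.029, 1.0, -0.0], [-0.0, -0.0, -1.0]]
force: [-4.0, 0.1, 12.5]
grip_width: 0.0153
grip_force: 23.7
```

Emit:
steer_hand(ticks={"tx":[0, 0, 0], "ty":[0, 0, 0], "tz":[0, 0, 0], "yaw":[0, 0, 0]}, jaw=0.036)

```text
time: 11.97
tool_pos: [0.5152, 0.0008, 0.028]
eef_rot: [[-1.0, -0.029, -0.001], [-0.029, 1.0, 0.0], [0.001, 0.0, -1.0]]
force: [-0.1, 0.2, -1.4]
grip_width: 0.0363
grip_force: 0.0
```

Emit:
steer_hand(ticks={"tx":[0, 0, 0.03, 0.05, 0.05, 0.05], "ty":[0, 0, 0, 0, 0, 0], "tz":[-0.03, -0.07, -0.11, -0.14, -0.14, -0.14], "yaw":[0, 0, 0, 0, 0, 0]})

```text
time: 12.47
tool_pos: [0.4655, -0.0008, 0.17]
eef_rot: [[-1.0, -0.029, 0.004], [-0.029, 1.0, -0.001], [-0.004, -0.001, -1.0]]
force: [0.8, -0.1, 0.0]
grip_width: 0.0362
grip_force: 0.0
```

```bash
python3 - <<'E'
from meas import *
import pickle
c=manip.calibration("wrist");im=manip.snapshot("wrist");cv2.imwrite("pics/w8.png",im);pickle.dump(c,open("w8.pkl","wb"))
h=cv2.cvtColor(im,cv2.COLOR_BGR2HSV)
for v in(110,150,185):
    b=blobs((h[...,0]>=8)&(h[...,0]<=17)&(h[...,1]>185)&(h[...,2]>v),(200,0,360,400),40)[0]
    q=cv2.boxPoints(cv2.minAreaRect(b[2]));print(v,b[0],q.round(0).tolist(),plane(c,q,.022).round(4)[:,:2].tolist(),plane(c,q.mean(0),.022))
E
```

```text
110 3577.0 [[273.0, 75.0], [291.0, 75.0], [291.0, 281.0], [273.0, 281.0]] [[0.3558, -0.0115], [0.3554, 0.0032], [0.5427, 0.01], [0.5432, -0.0078]] [[ 0.44016476 -0.00176458  0.022     ]]
150 3559.0 [[273.0, 75.0], [291.0, 75.0], [291.0, 281.0], [273.0, 281.0]] [[0.3558, -0.0115], [0.3554, 0.0032], [0.5427, 0.01], [0.5432, -0.0078]] [[ 0.44016476 -0.00176458  0.022     ]]
185 3468.0 [[273.0, 75.0], [291.0, 75.0], [291.0, 281.0], [273.0, 281.0]] [[0.3558, -0.0115], [0.3554, 0.0032], [0.5427, 0.01], [0.5432, -0.0078]] [[ 0.44016479 -0.00176455  0.022     ]]
```

View pics/w8.png

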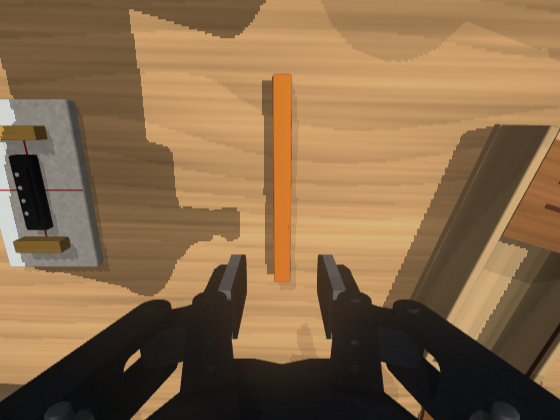

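The beam lies flat, orange side up, from (282,75) to (282,281): length 0.188 m and centre (0.449, -0.002). The bridge is still in place. Now regrip at the middle.

Emit:
steer_hand(ticks={"tx":[0.01, 0.0162, 0.0162, 0.0162, 0.0162, 0.0162, 0.0162, 0.0162, 0.0162], "ty":[0, 0, 0, 0, 0, 0, 0, 0, 0], "tz":[0.03, 0.06, 0.09, 0.115, 0.13, 0.139, 0.142, 0.142, 0.142], "yaw":[0, 0, 0, 0, 0, 0, 0, 0, 0]}, jaw=0.036)

```text
time: 13.27
tool_pos: [0.4497, -0.0012, 0.0266]
eef_rot: [[-1.0, -0.029, 0.001], [-0.029, 1.0, -0.0], [-0.001, -0.0, -1.0]]
force: [0.8, -0.3, -0.8]
grip_width: 0.036
grip_force: 0.0
```

Emit:
steer_hand(ticks={"tx":[0, 0, 0, 0, 0], "ty":[0, 0, 0, 0, 0], "tz":[0, 0, 0, 0, 0], "yaw":[0, 0, 0, 0, 0]}, jaw=0.006, grip_n=60)

```text
time: 13.68
tool_pos: [0.4498, -0.0012, 0.0272]
eef_rot: [[-1.0, -0.029, 0.002], [-0.029, 1.0, -0.0], [-0.002, -0.0, -1.0]]
force: [-1.8, 1.3, 6.1]
grip_width: 0.014
grip_force: 59.4
```

Emit:
steer_hand(ticks={"tx":[0, 0, 0, 0, 0], "ty":[0, 0, 0, 0, 0], "tz":[-0.02, -0.05, -0.09, -0.13, -0.13], "yaw":[0, 0, 0, 0, 0]})

```text
time: 14.1
tool_pos: [0.4522, -0.0017, 0.1633]
eef_rot: [[-0.999, -0.03, 0.012], [-0.03, 1.0, -0.003], [-0.012, -0.004, -1.0]]
force: [1.2, -0.5, 0.1]
grip_width: 0.0144
grip_force: 58.6
```

Emit:
steer_hand(ticks={"tx":[0, -0.001, -0.001, -0.002, -0.002, -0.003, -0.003, -0.0038, -0.0038, -0.0038, -0.0038, -0.0038, -0.0038, -0.0038], "ty":[-0.02, -0.05, -0.08, -0.11, -0.14, -0.17, -0.2, -0.22, -0.2318, -0.2318, -0.2318, -0.2318, -0.2318, -0.2318], "tz":[0, 0, 0, 0, 0, 0, 0, 0, 0.005, 0.005, 0.005, 0.005, 0.005, 0.005], "yaw":[0, 0, 0, 0, 0, 0, 0, 0, 0, 0, 0, 0, 0, 0]})

```text
time: 15.27
tool_pos: [0.46, -0.2318, 0.1515]
eef_rot: [[-1.0, -0.03, 0.0], [-0.03, 1.0, -0.0], [-0.0, -0.0, -1.0]]
force: [-0.3, -0.3, -0.2]
grip_width: 0.0145
grip_force: 58.7
```

```bash
python3 - <<'E'
from meas import *
import pickle
c=manip.calibration("wrist");im=manip.snapshot("wrist");a=manip.snapshot("scene");cs=manip.calibration("scene");ct=manip.calibration("top");t=manip.snapshot("top")
s=manip.sense();z=s["tool_pos"][2]-.027+.022;print(s["tool_pos"].round(4),np.abs(s["joint_vel"]).max().round(4),z)
h=cv2.cvtColor(im,cv2.COLOR_BGR2HSV)
b=blobs((h[...,0]>=8)&(h[...,0]<=17)&(h[...,1]>185)&(h[...,2]>80),(200,0,360,420),40)
for k in b[:2]:
    q=cv2.boxPoints(cv2.minAreaRect(k[2]));print(k[0],q.round(0).tolist(),plane(c,q,z).round(4)[:,:2].tolist())
cv2.imwrite("pics/w9.png",np.hstack([cv2.resize(im[:,130:430],(400,560)),cv2.resize(a[100:210,200:278],(397,560),interpolation=cv2.INTER_CUBIC)]))
E
```

```text
[ 0.4599 -0.2323  0.1514] 0.0042 0.14644231712035335
3222.0 [[262.0, 64.0], [301.0, 64.0], [301.0, 195.0], [262.0, 195.0]] [[0.3656, -0.2426], [0.3651, -0.2277], [0.4164, -0.2252], [0.4169, -0.242]]
2655.0 [[266.0, 271.0], [297.0, 271.0], [297.0, 363.0], [266.0, 363.0]] [[0.453, -0.2398], [0.4526, -0.2254], [0.5045, -0.2231], [0.505, -0.239]]
```

View pics/w9.png

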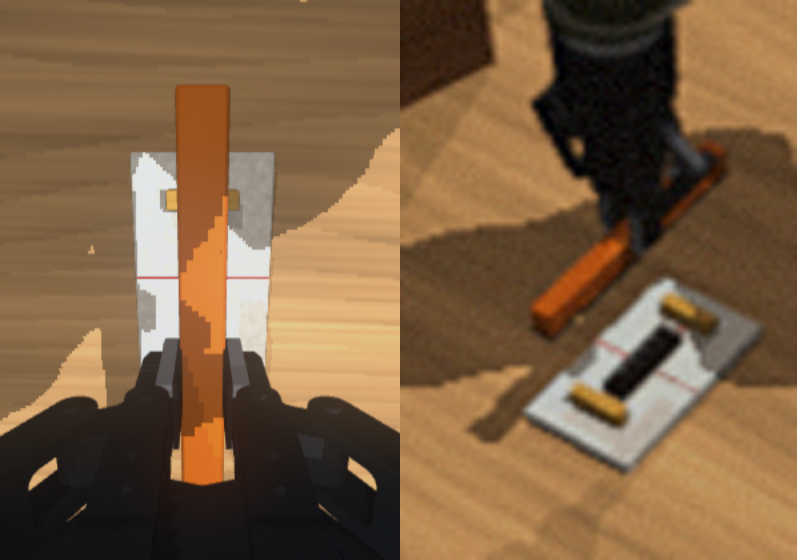

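The beam hangs level above the bridge. Its near end is at row 64 of the wrist image, which gives x = 0.365 as expected for a level beam. The bridge is still on the cross.

```bash
python3 -c "
from rig import manip; print(manip.hand_in())"
```

```text
the job is handed in; nothing more can be done
None
```

The job is handed in at about 15 s of the 58 s (no verdict was returned): the bridge lies flat on the cross, within about 1 mm by measurement, and the beam is out of the box, regripped at its middle after being set flat on clear table, and held level and still about 10 cm above the bridge.

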